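Centre the wobbly cream jar on the small scale pan

ROBOT

A 7-joint arm with a two-finger parallel gripper is mounted at the origin on a cart in front of the work surface, level with it; the furniture and walls round the work are solid. World frame = base frame: x ahead of the robot, y to its left, z up, the work surface at z = 0. Lengths are in m, angles in rad, forces in N, time in s.
With the tool pointing down it reaches from about 0.425 to 0.875 m from the base axis. Payload 4.7 kg.
Tool frame: the origin (TCP) lies midway between the tips of the shut fingers; the grasp point (between the pads) lies 19 mm behind it; z points along the fingers, y is the line along which they close (so a half turn about z gives the same grasp; the last joint's range is limited). The gripper opens to 85 mm and grips with 20 to 120 N. Pads are 22 mm wide; open, the fingers measure 114 mm over their backs; the gripper's body (76 mm by 85 mm) begins 54 mm behind the grasp point. The pads swing forward as they close: fully open they stand 13 mm farther back than shut.
Start: joints at [1.24, 0.321, -0.07, 1.45, 0.023, 1.371, -0.057], TCP at [0.22, -0.612, 0.231] pointing down, gripper open.
Joint ranges: [-2.86, 2.86], [-0.3, 2.09], [-1.38, 1.24], [0.06, 2.45], [-1.56, 4.7], [0.09, 2.05], [-2.69, 2.69]. Speed limits (rad/s): [2.57, 2.57, 3.14, 3.14, 3.14, 3.14, 3.14].

INTERFACE

Orientations are given as a rotation vector (axis times angle).
In Python, from workcell import arm, viewer gives the robot as it stands.
- The arm moves only by the tool send_rows, never from a script. Its argument "targets" is one flat list of numbers, 7 for each row, row after row: the opening, from -1 (shut) to 1 (fully open), then the shift along the tool's x, y, z normalised to -1 to 1, where 1 is 150 mm, then the turn, a rotation vector about the tool's x, y, z normalised to -1 to 1, where 1 is 2 rad. In form: [claw, tx, ty, tz, wx, wy, wz, claw, tx, ty, tz, wx, wy, wz, ...]. A call has exactly 5 rows; each row is the pose to reach, as a shift and turn from the pose commanded when the call began, along the tool's axes at that moment; what a row does not reach only later rows make up. A row lasts 1/8 s, in which the tool goes at most 62.5 mm and 10.7 degrees, less where a joint would pass 70% of its speed; a pose out of reach is approached as far as the arm can. A call with a number of a shift or a turn outside -1 to 1 is refused whole. A call with a gripper value outside its range is refused whole. The fingers move at their own pace and stop on an object; "force" is the grip in N (left out, the last holds). Time passes only in rows, so rows that repeat a pose let the fingers close, or fill a call up. It gives the time, the measured TCP pose, the force, the opening and the grip force at its end, in the units of the state.
- arm.get_state(): the state, without advancing time (a new reading comes with each control period).
- viewer.get_image(name): name is "scene" or "side" or "wrist"; returns the picture (480x640x3 uint8, red, green, blue); there is no depth.
- viewer.camera_params(name): a dict with "camera_matrix" (3x3 intrinsics, pixels), "xyz" and "orientation" of the camera in the world. Camera axes: x right, y up, looking along -z (the intrinsics and any distortion apply to the point x, -y, -z); pixel columns grow to the right and rows downward; lengths in m; the calibration is good to about 2 mm. The wrist camera is an equidistant fisheye: a pixel r from the principal point sees the ray r / f radians off the axis. A picture is of the moment at which its call begins: read the wrist's pose just before it. camera_params takes no time and is no camera call; for the wrist camera it gives the pose at the moment of the call.
- arm.finish_job(): hands the job in; it is judged then, once.
The state is a dict: "t": time; "qpos": joint angles; "qvel": joint speeds; "tau": joint torques, N m; "eef_pos": TCP position; "tcp_rot": TCP orientation; "contact_force": force on the tool from outside, world axes, zero at the start; "moment": the same for the moment, N m; "width": opening from 0.0 (shut) to 1.0 (fully open); "gripper_force": force on a finger pad.
Only numpy, scipy, OpenCV 4.12 (cv2) and the standard library are available. Lean on these libraries where they do the work, as an engineer would, in place of code of your own. Each camera call takes 0.05 s, during which the arm holds its last target. There are 200 camera calls.

TASK

The white cream jar with the orange lid stands well off-centre on the scale's small round pan, so it would weigh wrongly. Push it with light, low taps of the fingertips or the outside of the fingers until it stands centred on the pan, its round side flush with the pan's edge all round, and then take the fingers away. Do not pinch, lift, tip or knock off the jar, do not push hard, and leave the other things on the table alone.

Things in the scene. Friction and masses are not known exactly. Their poses are not given: they have to be found in the camera images.
- jar: squat round cream jar, white with ribbed orange screw lid, 56 mm tall, loose, 0.17 to 0.33 kg. Flat of its rounded foot only 24 mm across; belly, 68 mm across, upright from 15 to 36 mm above its underside; lid 62 mm across, from 39 to 56 mm. Starts upright on the pan, 16 to 26 mm off-centre in any direction. Origin: centre of its underside; z up its axis; yaw means nothing
- jar_push (a point): point on the jar's axis 20 mm above its underside, in the lower half of the upright belly wall (radius 34 mm). Pushed at this height or lower the jar slides on the pan (friction 0.5 to 0.7; 1 to 3 N); pushed near the top or by the lid it tips on its narrow foot
- pan_top (a point): centre of the top face of the scale's steel pan: a plain flat disc 68 mm across (as wide as the jar), 4 mm thick, no rim, its top 75 mm above the table, fixed, on a slim neck. Below it lies only the scale's housing, at most 42 mm above the table, so there is free room round and below the pan's edge. z up
- scale: the white bench scale that carries the pan, fixed to the table: housing 160 x 180 mm, 40 mm high, with a sloping grey console with a green window towards the robot (-x of its frame). Origin at table height, straight below the centre of the pan
- cream_1: cream bottle lying on its side, white with a brown dome cap, 39 x 150 x 39 mm; origin under its middle. Bystander
- badge: name badge lying flat, 122 x 62 x 9 mm; origin under its middle. Bystander
- marker_1: green and white marker pen lying flat, 17 x 135 x 16 mm; origin under its middle. Bystander
- green_shampoo: standing pale green shampoo bottle with green cap, 50 x 75 x 234 mm; origin at the centre of its underside. Bystander
- blue_soap: standing clear blue hand-soap pump bottle, 57 x 71 x 195 mm; origin at the centre of its underside. Bystander
Not all that is in view belongs to the job. What is meant by the jar is not black or purple, and is the smaller of those in its own colour.

How it is judged:
By the outcome, as a careful person would: the job done as asked, in the order asked, and still so for the second after the job is handed in, with the robot touching nothing.
It also fails if it takes over 58 s, if anything falls off the work surface, if the arm or the gripper's body presses on something with over 40 N, if the wrist force passes 120 N, or if a joint passes its speed limit or range.

## Working session

There is one attempt and no reset: what is moved stays moved. The work goes in short steps, Python scripts to look and compute and a tool call to move; the robot and the scene stay as the last step left them, time stands still between calls to the robot, and variables do not carry over. Pictures are saved under pics/ and viewed, at most 10 in all, crops included, and the job is handed in when it is done.

Besides the shell and the picture viewer there is one more tool, called after "Call:" in YAML: its name, and indented under it one key for each argument. send_rows: Moves the arm, as the interface text tells. Its arguments: {"type":"object","properties":{"targets":{"type":"array"},"force":{"type":"number"}},"required":["targets"]}

```bash
mkdir -p pics; cat > h.py <<'E'
import numpy as np, cv2
from scipy.spatial.transform import Rotation as R
from workcell import arm, viewer
def snap(n,f):
    im=viewer.get_image(n); cv2.imwrite('pics/'+f,cv2.cvtColor(im,cv2.COLOR_RGB2BGR)); return im
E
python3 - <<'E'
from h import *
for n in('scene','side'):
    snap(n,n+'0.png'); print(viewer.camera_params(n))
s=arm.get_state(); print(s)
a=cv2.imread('pics/scene0.png');b=cv2.imread('pics/side0.png')
E
```

```text
{'camera_matrix': array([[481.29000969,   0.        , 320.67541379],
       [  0.        , 481.29000969, 241.07414433],
       [  0.        ,   0.        ,   1.        ]]), 'xyz': array([-0.22872735, -0.66096957,  0.63053952]), 'orientation': array([ 1.00153189, -0.45354987, -0.7881565 ])}
{'camera_matrix': array([[453.98552072,   0.        , 322.1675316 ],
       [  0.        , 453.98552072, 242.58882295],
       [  0.        ,   0.        ,   1.        ]]), 'xyz': array([1.69898009, 0.27419005, 0.86384583]), 'orientation': array([0.70861046, 0.89381143, 1.64375287])}
{'t': 0.1, 'qpos': array([ 1.24008003,  0.32170319, -0.07008797,  1.45157978,  0.02262397,
        1.37082807, -0.05689698]), 'qvel': array([ 5.07640501e-04, -1.89011605e-05, -2.91277934e-04, -1.35079948e-03,
       -7.46609752e-04,  5.03160522e-04,  1.60978742e-03]), 'tau': array([ 2.01371643e-05, -4.94879866e+01, -3.83780049e-01, -3.15207195e+01,
        1.31354987e-02,  7.52512336e-03,  4.49731814e-06]), 'eef_pos': array([ 0.21949374, -0.61128515,  0.23034915]), 'tcp_rot': array([-3.09334971e+00, -5.38729187e-01,  6.50025567e-04]), 'contact_force': array([ 0.2380657 , -0.25274881, -0.42178527]), 'moment': array([-0.02759783,  0.02677358, -0.00372238]), 'gripper_force': 0.0, 'width': 1.001786114653714}
```

View pics/scene0.png

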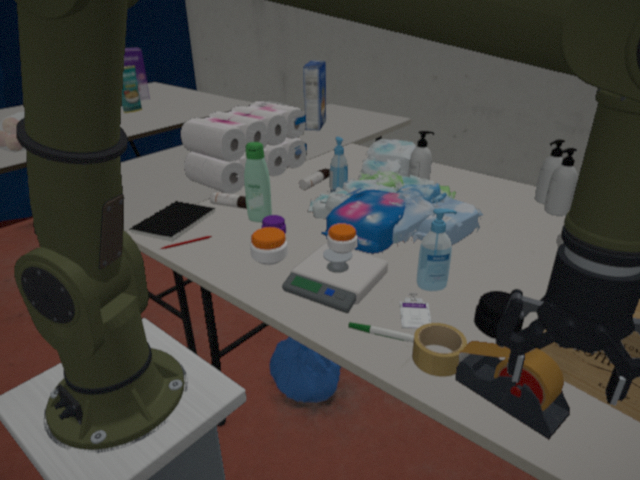

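View pics/side0.png

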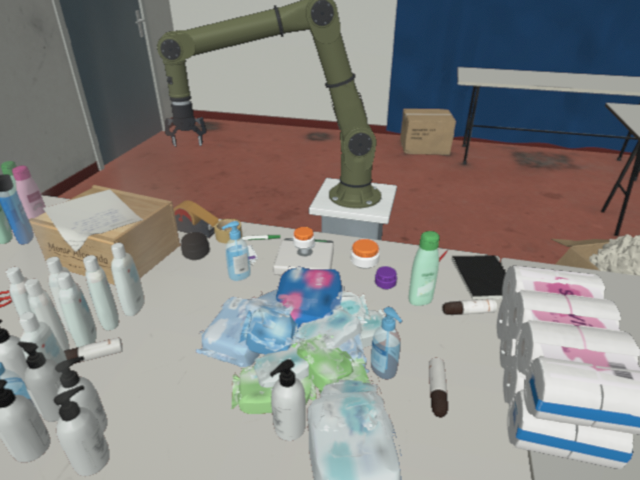

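```bash
cat >> h.py <<'E'
def ray(n,u,v,P=None):
    P=P or viewer.camera_params(n);K=P['camera_matrix']
    d=np.array([(u-K[0,2])/K[0,0],-(v-K[1,2])/K[1,1],-1.])
    return np.array(P['xyz']),R.from_rotvec(P['orientation']).apply(d)
def onz(n,u,v,z):
    o,d=ray(n,u,v); return o+d*(z-o[2])/d[2]
def orange(im,box):
    h=cv2.cvtColor(im,cv2.COLOR_RGB2HSV);m=cv2.inRange(h,(3,150,120),(20,255,255))
    k=np.zeros_like(m);x0,y0,x1,y1=box;k[y0:y1,x0:x1]=255
    return m&k
E
python3 - <<'E'
from h import *
out=[]
for n,box,c in(('scene',(310,210,375,265),(342,262,70)),('side',(285,220,322,245),(305,250,45))):
    im=cv2.cvtColor(cv2.imread(f'pics/{n}0.png'),cv2.COLOR_BGR2RGB)
    m=orange(im,box);M=cv2.moments(m,True);u,v=M['m10']/M['m00'],M['m01']/M['m00']
    print(n,u,v,cv2.boundingRect(m),onz(n,u,v,.1235))
    x,y,r=c; cr=im[int(y-r*.75):int(y+r*.75),x-r:x+r]
    out.append(cv2.resize(cr,(400,300),interpolation=cv2.INTER_CUBIC)[...,::-1])
cv2.imwrite('pics/crop.png',np.hstack(out))
E
```

```text
scene 341.69767441860466 230.12403100775194 (329, 224, 26, 13) [ 0.54037396 -0.06580391  0.1235    ]
side 303.37628865979383 232.73711340206185 (295, 227, 18, 13) [ 0.53515104 -0.06819419  0.1235    ]
```

View pics/crop.png

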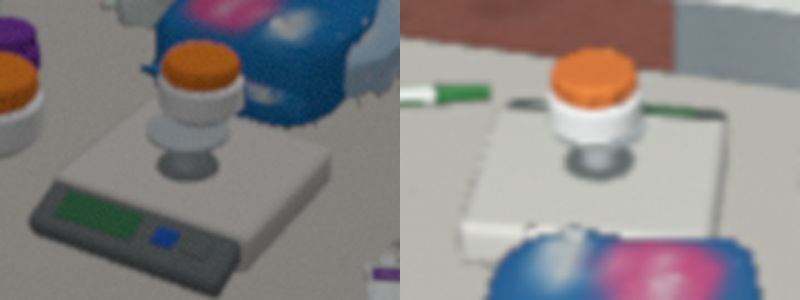

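The target is the small white and orange jar on the scale, at scene (342,238) and side (304,240). The things it could be mistaken for are the larger orange jar at (268,245), the purple pot at (273,225) and the black pot at (495,312). The crop confirms it stands on the pan. Next I'll raise the arm and look from above with the wrist camera.

```bash
cat >> h.py <<'E'
def go(pos,xdir=None,rv=None):
    "shift/turn (normalised) in tool axes to reach pos with tool x along xdir (deg, world), tool down"
    s=arm.get_state();Rt=R.from_rotvec(s['tcp_rot'])
    print('t',s['t'],'at',s['eef_pos'].round(4),'xdir',np.degrees(np.arctan2(*Rt.apply([1,0,0])[1::-1])).round(1),'tool z',Rt.apply([0,0,1]).round(3),'w',round(s['width'],3))
    sh=Rt.inv().apply(np.array(pos)-s['eef_pos'])/.15
    w=np.zeros(3)
    if xdir is not None:
        a=np.radians(xdir);x=np.array([np.cos(a),np.sin(a),0]);z=np.array([0,0,-1.])
        T=R.from_matrix(np.c_[x,np.cross(z,x),z]); w=(Rt.inv()*T).as_rotvec()/2
    print('shift',sh.round(3),'turn',w.round(3))
E
python3 - <<'E'
from h import *
P=viewer.camera_params('wrist');print(P)
s=arm.get_state();Rt=R.from_rotvec(s['tcp_rot'])
print(Rt.inv().apply(P['xyz']-s['eef_pos']),Rt.inv().apply(R.from_rotvec(P['orientation']).as_matrix().T).round(3).T)
go([.46,-.067,.36],0)
print('pan',onz('scene',337.8,256,.075))
E
```

```text
{'camera_matrix': array([[371.64829954,   0.        , 324.23018243],
       [  0.        , 371.64829954, 242.88729065],
       [  0.        ,   0.        ,   1.        ]]), 'xyz': array([ 0.28855968, -0.58621778,  0.37312144]), 'orientation': array([-0.25304124,  0.18025135, -1.21693407])}
[ 0.07345688 -0.00048968 -0.14278043] [[-0.     0.958  0.287]
 [ 1.     0.     0.   ]
 [-0.     0.287 -0.958]]
t 0.1 at [ 0.2195 -0.6113  0.2303] xdir 19.8 tool z [-0.001  0.002 -1.   ] w 1.002
shift [ 2.736 -2.874 -0.86 ] turn [-0.001  0.     0.172]
pan [ 0.50863094 -0.08008672  0.075     ]
```

Call:
send_rows:
  targets: [1, 0.1, -0.05, -0.3, 0, 0, 0, 1, 0.3, -0.2, -0.55, 0, 0, 0, 1, 0.6, -0.45, -0.7, 0, 0, 0, 1, 0.85, -0.65, -0.7, 0, 0, 0, 1, 1, -0.75, -0.7, 0, 0, 0]

```text
t: 0.72
eef_pos: [0.3247, -0.4525, 0.3368]
tcp_rot: [3.094, 0.544, 0.001]
contact_force: [0.3, -0.5, -0.1]
width: 0.996
gripper_force: 0.0
```

Call:
send_rows:
  targets: [1, 0.2, -0.15, 0, 0, 0, 0.08, 1, 0.4, -0.3, 0, 0, 0, 0.16, 1, 0.6, -0.45, 0, 0, 0, 0.24, 1, 0.8, -0.6, 0, 0, 0, 0.32, 1, 1, -0.75, 0, 0, 0, 0.4]

```text
t: 1.35
eef_pos: [0.4263, -0.2974, 0.3359]
tcp_rot: [-3.059, 0.717, 0.001]
contact_force: [1.1, -0.4, 0.4]
width: 1.002
gripper_force: 0.0
```

```bash
python3 - <<'E'
from h import *
go([.578,-.055,.30],200); print(arm.get_state()['qpos'].round(3))
E
```

```text
t 1.35 at [ 0.4263 -0.2974  0.3359] xdir -26.4 tool z [-0.001  0.    -1.   ] w 1.002
shift [ 0.188 -1.897  0.239] turn [0.    0.    1.166]
[ 0.867  0.026 -0.314  1.588  0.008  1.53  -1.479]
```

Call:
send_rows:
  targets: [1, 0.02, -0.2, 0, 0, 0, -0.09, 1, 0.04, -0.4, 0, 0, 0, -0.18, 1, 0.06, -0.6, 0, 0, 0, -0.27, 1, 0.08, -0.8, 0, 0, 0, -0.36, 1, 0.1, -0.95, 0.1, 0, 0, -0.45]

```text
t: 1.98
eef_pos: [0.5031, -0.1758, 0.3219]
tcp_rot: [3.061, 0.704, 0.002]
contact_force: [-0.0, 0.6, 0.2]
width: 0.998
gripper_force: 0.0
```

```bash
python3 - <<'E'
from h import *
go([.578,-.055,.30],170); print(arm.get_state()['qpos'].round(3))
E
```

```text
t 1.975 at [ 0.5031 -0.1758  0.3219] xdir 25.9 tool z [ 0.002 -0.001 -1.   ] w 0.998
shift [ 0.801 -0.507  0.146] turn [ 1.000e-03  1.000e-03 -1.257e+00]
[ 0.73   0.062 -0.464  1.582  0.028  1.502 -0.854]
```

Call:
send_rows:
  targets: [1, 0.2, -0.12, 0, 0, 0, -0.09, 1, 0.4, -0.25, 0, 0, 0, -0.18, 1, 0.6, -0.4, 0, 0, 0, -0.27, 1, 0.8, -0.5, 0, 0, 0, -0.36, 1, 0.8, -0.51, 0.1, 0, 0, -0.45]

```text
t: 2.6
eef_pos: [0.5789, -0.0528, 0.3066]
tcp_rot: [-2.446, -1.97, -0.004]
contact_force: [-1.1, 0.4, -0.1]
width: 1.002
gripper_force: 0.0
```

Call:
send_rows:
  targets: [1, 0, 0, 0, 0, 0, -0.09, 1, 0, 0, 0, 0, 0, -0.18, 1, 0, 0, 0, 0, 0, -0.27, 1, 0, 0, 0, 0, 0, -0.36, 1, 0, 0, 0, 0, 0, -0.45]

```text
t: 3.22
eef_pos: [0.5772, -0.0566, 0.3058]
tcp_rot: [-1.353, -2.834, 0.001]
contact_force: [0.5, 0.8, -0.2]
width: 1.0
gripper_force: 0.0
```

Call:
send_rows:
  targets: [0, 0, 0, 0, 0, 0, -0.09, 0, 0, 0, 0, 0, 0, -0.18, 0, 0, 0, 0, 0, 0, -0.27, -0.3, 0, 0, 0, 0, 0, -0.36, -0.3, 0, 0, 0, 0, 0, -0.45]

```text
t: 3.85
eef_pos: [0.5772, -0.0566, 0.3058]
tcp_rot: [0.014, -3.141, -0.0]
contact_force: [-0.4, 1.2, -0.2]
width: 0.348
gripper_force: 0.0
```

Call:
send_rows:
  targets: [-0.3, 0, 0, 0, 0, 0, -0.09, -0.3, 0, 0, 0, 0, 0, -0.15, -0.3, 0, 0, 0, 0, 0, -0.15, -0.3, 0, 0, 0, 0, 0, -0.15, -0.3, 0, 0, 0, 0, 0, -0.15]

```text
t: 4.47
eef_pos: [0.5774, -0.0565, 0.3062]
tcp_rot: [0.473, -3.106, 0.0]
contact_force: [-1.0, -0.4, -0.6]
width: 0.351
gripper_force: 0.0
```

```bash
python3 - <<'E'
from h import *
go([.578,-.055,.30],200); print(arm.get_state()['qpos'].round(3))
print(viewer.camera_params('wrist')); snap('wrist','w1.png')
E
```

```text
t 4.475 at [ 0.5774 -0.0565  0.3062] xdir -162.7 tool z [-0. -0. -1.] w 0.351
shift [-0.007  0.009  0.041] turn [-0.    -0.    -0.023]
[ 0.781  0.236 -0.865  1.488  0.179  1.5    1.79 ]
{'camera_matrix': array([[371.64829954,   0.        , 324.23018243],
       [  0.        , 371.64829954, 242.88729065],
       [  0.        ,   0.        ,   1.        ]]), 'xyz': array([ 0.50777525, -0.07766876,  0.44903174]), 'orientation': array([-0.20041081, -0.27202872,  1.85758379])}
```

View pics/w1.png

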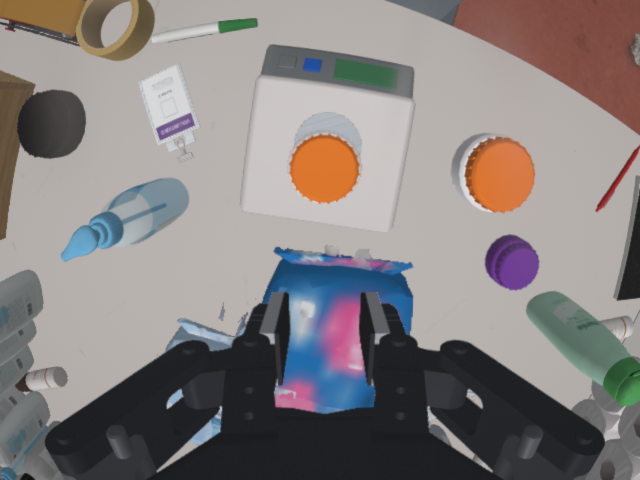

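```bash
cat >> h.py <<'E'
def fray(u,v,P):
    K=P['camera_matrix'];p=np.array([u-K[0,2],v-K[1,2]]);r=np.hypot(*p);th=r/K[0,0]
    d=np.array([np.sin(th)*p[0]/r,-np.sin(th)*p[1]/r,-np.cos(th)])
    return np.array(P['xyz']),R.from_rotvec(P['orientation']).apply(d)
def fz(u,v,z,P):
    o,d=fray(u,v,P); return (o+d*(z-o[2])/d[2])[:2]
def circ(pts):
    A=np.c_[2*pts,np.ones(len(pts))];x=np.linalg.lstsq(A,(pts**2).sum(1),rcond=None)[0]
    return x[:2],np.sqrt(x[2]+x[0]**2+x[1]**2)
def lid(im,P,near):
    h=cv2.cvtColor(im,cv2.COLOR_RGB2HSV);m=cv2.inRange(h,(3,150,120),(20,255,255))
    cs,_=cv2.findContours(m,cv2.RETR_EXTERNAL,cv2.CHAIN_APPROX_NONE)
    cs=[c for c in cs if cv2.contourArea(c)>300]
    c=min(cs,key=lambda c:np.hypot(*(c[:,0].mean(0)-near)))
    c=cv2.convexHull(c)
    return circ(np.array([fz(u,v,.131,P) for u,v in c[:,0]]))
E
python3 - <<'E'
from h import *
P=viewer.camera_params('wrist')
im=cv2.cvtColor(cv2.imread('pics/w1.png'),cv2.COLOR_BGR2RGB)
print('lid',lid(im,P,(324,168)))
print('pan rough top edge',fz(328,113,.075,P),fz(295,140,.075,P),fz(361,140,.075,P))
print('bag edge',fz(340,252,.05,P),fz(340,252,.1,P)); print('housing',[fz(u,v,.04,P).round(3) for u,v in((258,82),(413,97),(393,230),(242,210))])
cr=im[95:215,250:400]; cv2.imwrite('pics/c1.png',cv2.resize(cr,None,fx=5,fy=5,interpolation=cv2.INTER_CUBIC)[...,::-1])
E
```

```text
lid (array([ 0.53544347, -0.06926469]), np.float64(0.02956555638840802))
pan rough top edge [ 0.48577541 -0.08068555] [ 0.52131404 -0.10400026] [ 0.50163442 -0.0412515 ]
bag edge [ 0.6268721  -0.02196323] [ 0.61195221 -0.02894211]
housing [array([ 0.472, -0.165]), array([0.436, 0.002]), array([0.586, 0.03 ]), array([ 0.615, -0.142])]
```

View pics/c1.png

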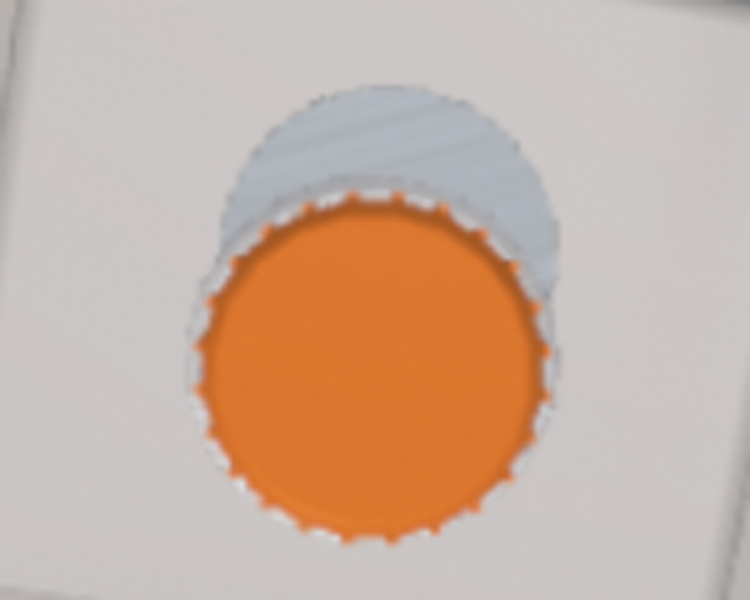

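The jar lid is at crop (372,365). The pan shows above it, centred near crop (390,250), so the jar sits off the pan towards +x and a bit towards +y. The blue bag lies just behind the scale, so I'll check its height as well.

```bash
cat >> h.py <<'E'
def pan(im,P,c0,jar,rad=.034):
    "pan edge: bluish pixels' outer contour, away from jar, fit centre with fixed radius"
    from scipy.optimize import least_squares
    f=im.astype(int);m=((f[...,2]-f[...,0]>5)&(f[...,0]>110)).astype(np.uint8)*255
    m=cv2.morphologyEx(m,cv2.MORPH_OPEN,np.ones((3,3)))
    cs,_=cv2.findContours(m,cv2.RETR_EXTERNAL,cv2.CHAIN_APPROX_NONE)
    p=np.array([fz(u,v,.075,P) for c in cs for u,v in c[:,0] if np.hypot(u-c0[0],v-c0[1])<70])
    q=p[(np.hypot(*(p-jar).T)>.040)&(np.hypot(*(p-jar).T)<.07)]
    r=least_squares(lambda c:np.hypot(*(q-c).T)-rad,q.mean(0),loss='soft_l1',f_scale=.001)
    return r.x,len(q),np.abs(r.fun).mean(),circ(q)
E
python3 - <<'E'
from h import *
P=viewer.camera_params('wrist')
im=cv2.cvtColor(cv2.imread('pics/w1.png'),cv2.COLOR_BGR2RGB)
j=lid(im,P,(324,168))[0]
c=pan(im,P,(328,145),j);print(c, j-c[0],np.hypot(*(j-c[0])))
def tri(a,b):
    (o,d),(p,e)=a,b;x=np.linalg.lstsq(np.c_[d,-e],p-o,rcond=None)[0];return o+d*x[0],p+e*x[1]
print(tri(fray(410,266,P),ray('scene',324.5,233)))
# bag hot: first row of bag's top in side view; pink blob centroid in 3 views
for n in('w1','scene0','side0'):
    g=cv2.imread(f'pics/{n}.png');h=cv2.cvtColor(g,cv2.COLOR_BGR2HSV);m=cv2.inRange(h,(155,80,90),(175,255,255))
    k,l,s,ce=cv2.connectedComponentsWithStats(m);print(n,[(s[i],ce[i].round()) for i in range(1,k) if s[i][4]>60])
E
```

```text
(array([ 0.51846006, -0.07152287]), 85, np.float64(0.0003743729605333932), (array([ 0.51701425, -0.07168548]), np.float64(0.032836627130258214))) [0.01698341 0.00225817] 0.017132875290945388
(array([0.62174254, 0.064975  , 0.04022853]), array([0.62686422, 0.05807496, 0.03924869]))
w1 [(array([337, 260,  20,   5,  64], dtype=int32), array([347., 262.])), (array([ 326,  302,   35,   71, 1711], dtype=int32), array([344., 334.])), (array([275, 383,  39,  29, 709], dtype=int32), array([296., 398.]))]
scene0 [(array([382, 193,  18,  11, 124], dtype=int32), array([390., 198.])), (array([339, 203,  29,  15, 299], dtype=int32), array([353., 210.]))]
side0 [(array([ 13, 166,  16,  14, 174], dtype=int32), array([ 20., 173.])), (array([306, 270,  26,  17, 304], dtype=int32), array([318., 277.])), (array([546, 283,  35,  13, 274], dtype=int32), array([562., 289.])), (array([283, 293,  18,  26, 222], dtype=int32), array([293., 303.])), (array([551, 314,  36,  11, 112], dtype=int32), array([573., 318.]))]
```

```bash
python3 - <<'E'
from h import *
P=viewer.camera_params('wrist')
def tri(a,b):
    (o,d),(p,e)=a,b;x=np.linalg.lstsq(np.c_[d,-e],p-o,rcond=None)[0];return o+d*x[0],p+e*x[1]
print(tri(fray(344,334,P),ray('side',318,277)),tri(fray(344,334,P),ray('scene',353,210)),tri(fray(344,303,P),ray('side',318,270)))
go([.592,-.062,.15],187.6)
E
```

```text
(array([0.70612427, 0.00725688, 0.08805734]), array([0.70178919, 0.02143618, 0.08901114])) (array([0.70116094, 0.00513171, 0.09709171]), array([0.69227931, 0.01524709, 0.09459174])) (array([ 0.67053954, -0.00453972,  0.08504363]), array([0.66547133, 0.01219866, 0.0861401 ]))
t 4.525 at [ 0.5774 -0.0565  0.3062] xdir -162.7 tool z [-0. -0. -1.] w 0.348
shift [-0.082 -0.064  1.042] turn [-0.    -0.     0.085]
```

Call:
send_rows:
  targets: [-0.3, -0.08, -0.06, 0, 0, 0, 0.08, -0.3, -0.08, -0.06, 0.3, 0, 0, 0.085, -0.3, -0.08, -0.06, 0.6, 0, 0, 0.085, -0.3, -0.08, -0.06, 0.9, 0, 0, 0.085, -0.3, -0.08, -0.06, 1, 0, 0, 0.085]

```text
t: 5.15
eef_pos: [0.5899, -0.0617, 0.1536]
tcp_rot: [0.208, -3.13, -0.001]
contact_force: [-0.8, 1.0, 0.3]
width: 0.351
gripper_force: 0.0
```

```bash
python3 - <<'E'
from h import *
go([.592,-.062,.062],187.6)
P=viewer.camera_params('wrist'); im=snap('wrist','w2.png')
o,d=np.array([.535,-.069,.131]),0
j=lid(im,P,(320,240)); print(j)
E
```

```text
t 5.15 at [ 0.5899 -0.0617  0.1536] xdir -172.4 tool z [-0.005  0.001 -1.   ] w 0.351
shift [-0.016 -0.005  0.61 ] turn [ 0.001 -0.002  0.   ]
(array([ 0.53541947, -0.06921969]), np.float64(0.030005379308895425))
```

View pics/w2.png

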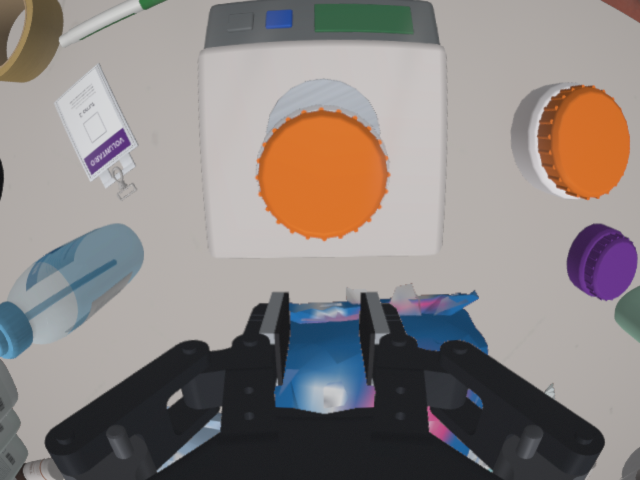

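Call:
send_rows:
  targets: [-0.3, -0.02, 0, 0.15, 0, 0, 0, -0.3, -0.02, 0, 0.3, 0, 0, 0, -0.3, -0.02, 0, 0.45, 0, 0, 0, -0.3, -0.02, 0, 0.55, 0, 0, 0, -0.3, -0.02, 0, 0.55, 0, 0, 0]

```text
t: 5.82
eef_pos: [0.5944, -0.0611, 0.0732]
tcp_rot: [0.209, -3.134, -0.001]
contact_force: [-0.6, -0.7, 0.6]
width: 0.353
gripper_force: 0.0
```

```bash
python3 - <<'E'
from h import *
go([.5765,-.0638,.07],187.6);go([.5596,-.066,.07],187.6)
P=viewer.camera_params('wrist'); im=snap('wrist','w3.png')
print(lid(im,P,(320,200)))
E
```

```text
t 5.825 at [ 0.5944 -0.0611  0.0732] xdir -172.4 tool z [-0.001  0.    -1.   ] w 0.353
shift [ 0.121 -0.002  0.021] turn [ 0. -0.  0.]
t 5.825 at [ 0.5944 -0.0611  0.0732] xdir -172.4 tool z [-0.001  0.    -1.   ] w 0.353
shift [ 0.234 -0.002  0.021] turn [ 0. -0.  0.]
(array([ 0.53536106, -0.06878641]), np.float64(0.029375669041979146))
```

View pics/w3.png

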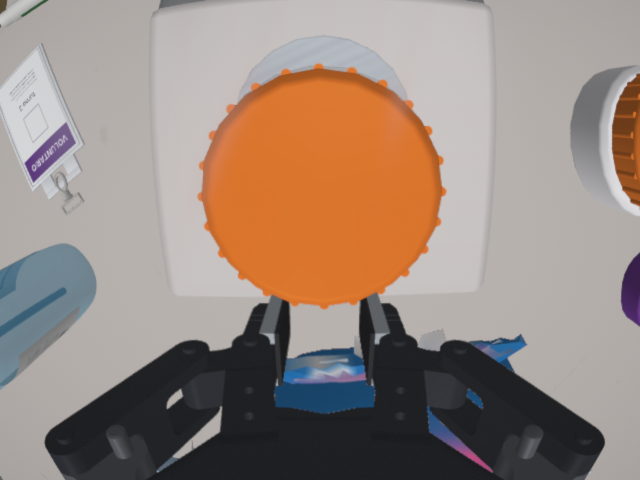

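Call:
send_rows:
  targets: [-0.3, 0.03, 0, 0.01, 0, 0, 0, -0.3, 0.06, 0, 0.01, 0, 0, 0, -0.3, 0.08, 0, 0.01, 0, 0, 0, -0.3, 0.1, 0, 0.01, 0, 0, 0, -0.3, 0.11, 0, 0.01, 0, 0, 0]

```text
t: 6.5
eef_pos: [0.5781, -0.0635, 0.0724]
tcp_rot: [-0.209, 3.135, -0.001]
contact_force: [-0.6, -0.3, -0.5]
width: 0.349
gripper_force: 0.0
```

Call:
send_rows:
  targets: [-0.3, 0.01, 0, 0, 0, 0, 0, -0.3, 0.02, 0, 0, 0, 0, 0, -0.3, 0.03, 0, 0, 0, 0, 0, -0.3, 0.04, 0, 0, 0, 0, 0, -0.3, 0.05, 0, 0, 0, 0, 0]

```text
t: 7.12
eef_pos: [0.5713, -0.0641, 0.0726]
tcp_rot: [-0.209, 3.133, 0.0]
contact_force: [3.4, 0.4, 1.9]
width: 0.35
gripper_force: 1.7
```

```bash
python3 - <<'E'
from h import *
go([.5596,-.066,.07],187.6)
P=viewer.camera_params('wrist'); im=snap('wrist','w4.png')
print(lid(im,P,(320,180)))
E
```

```text
t 7.125 at [ 0.5713 -0.0641  0.0726] xdir -172.4 tool z [ 0.001  0.    -1.   ] w 0.35
shift [ 0.079 -0.002  0.018] turn [-0.     0.001  0.   ]
(array([ 0.5290787 , -0.06919114]), np.float64(0.029678977455676242))
```

Call:
send_rows:
  targets: [-0.3, 0.011, -0.001, 0, 0, 0, 0, -0.3, 0.022, -0.003, 0, 0, 0, 0, -0.3, 0.033, -0.005, 0, 0, 0, 0, -0.3, 0.044, -0.006, 0, 0, 0, 0, -0.3, 0.055, -0.007, 0, 0, 0, 0]

```text
t: 7.8
eef_pos: [0.5628, -0.0664, 0.0724]
tcp_rot: [-0.209, 3.134, 0.0]
contact_force: [3.9, 0.8, 2.7]
width: 0.355
gripper_force: 1.9
```

```bash
python3 - <<'E'
from h import *
go([.5596,-.066,.07],187.6)
P=viewer.camera_params('wrist'); im=snap('wrist','w5.png')
j=lid(im,P,(320,180));print(j); print(onz('scene',320,240,.1)*0, end=' ')
for n,box in(('scene',(300,210,375,265)),('side',(280,215,330,245))):
    g=snap(n,n+'5.png');m=orange(g,box);M=cv2.moments(m,True);print(n,onz(n,M['m10']/M['m00'],M['m01']/M['m00'],.1235))
cv2.imwrite('pics/c5.png',np.hstack([cv2.resize(cv2.imread('pics/w5.png')[0:320,140:500],(400,355)),cv2.resize(cv2.imread('pics/scene5.png')[205:295,290:391],(400,355),interpolation=2)]))
E
```

```text
t 7.8 at [ 0.5628 -0.0664  0.0724] xdir -172.4 tool z [ 0.  0. -1.] w 0.355
shift [0.021 0.005 0.016] turn [0. 0. 0.]
(array([ 0.52067728, -0.07129995]), np.float64(0.029656296662456852))
[ 0. -0.  0.] scene [ 0.52479022 -0.06920862  0.1235    ]
side [ 0.53813665 -0.06510015  0.1235    ]
```

View pics/c5.png

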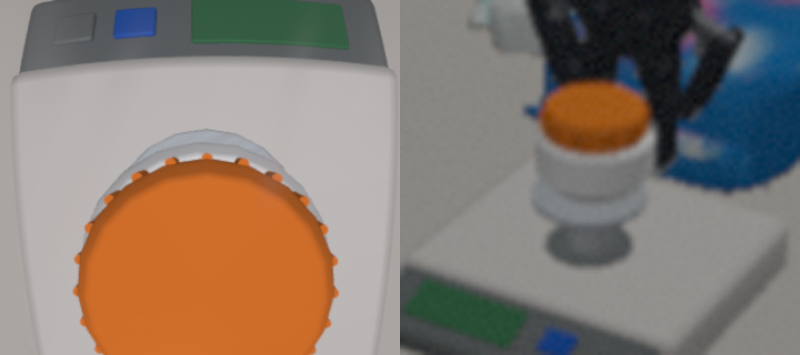

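Call:
send_rows:
  targets: [-0.3, 0.005, 0, 0, 0, 0, 0, -0.3, 0.01, 0, 0, 0, 0, 0, -0.3, 0.015, 0, 0, 0, 0, 0, -0.3, 0.015, 0, 0, 0, 0, 0, -0.3, 0.015, 0, 0, 0, 0, 0]

```text
t: 8.57
eef_pos: [0.5605, -0.0669, 0.0723]
tcp_rot: [0.209, -3.135, 0.0]
contact_force: [3.8, 1.1, 2.6]
width: 0.354
gripper_force: 1.9
```

```bash
python3 - <<'E'
from h import *
go([.5596,-.066,.07],187.6)
P=viewer.camera_params('wrist'); im=snap('wrist','w6.png')
print(lid(im,P,(320,180)))
E
```

```text
t 8.575 at [ 0.5605 -0.0669  0.0723] xdir -172.4 tool z [-0. -0. -1.] w 0.354
shift [0.005 0.007 0.015] turn [-0. -0.  0.]
(array([ 0.51846859, -0.07186853]), np.float64(0.029622778842483228))
```

Call:
send_rows:
  targets: [-0.3, -0.02, 0, 0, 0, 0, 0, -0.3, -0.06, 0, 0, 0, 0, 0, -0.3, -0.12, 0, 0, 0, 0, 0, -0.3, -0.2, 0, 0, 0, 0, 0, -0.3, -0.22, 0, 0, 0, 0, 0]

```text
t: 9.25
eef_pos: [0.5942, -0.0619, 0.0722]
tcp_rot: [-0.21, 3.134, 0.001]
contact_force: [-0.6, -0.2, -0.4]
width: 0.349
gripper_force: 0.0
```

Call:
send_rows:
  targets: [-0.3, 0, 0, -0.2, 0, 0, 0, -0.3, 0, 0, -0.5, 0, 0, 0, -0.3, 0, 0, -0.8, 0, 0, 0, -0.3, 0, 0.2, -1, 0, 0, 0, -0.3, 0, 0.3, -1, 0, 0, 0]

```text
t: 9.88
eef_pos: [0.5886, -0.0154, 0.2251]
tcp_rot: [-0.212, 3.13, -0.001]
contact_force: [1.2, 0.7, -0.7]
width: 0.349
gripper_force: 0.0
```

```bash
python3 - <<'E'
from h import *
go([.63,.055,.25],187.6)
E
```

```text
t 9.875 at [ 0.5886 -0.0154  0.2251] xdir -172.3 tool z [ 0.005 -0.    -1.   ] w 0.349
shift [-0.337  0.428 -0.164] turn [-0.     0.002  0.001]
```

Call:
send_rows:
  targets: [-0.3, -0.1, 0.15, -0.05, 0, 0, 0, -0.3, -0.2, 0.3, -0.1, 0, 0, 0, -0.3, -0.3, 0.4, -0.15, 0, 0, 0, -0.3, -0.33, 0.42, -0.15, 0, 0, 0, -0.3, -0.33, 0.42, -0.15, 0, 0, 0]

```text
t: 10.5
eef_pos: [0.6275, 0.0508, 0.2434]
tcp_rot: [0.209, -3.132, 0.001]
contact_force: [-1.2, -0.3, 0.4]
width: 0.349
gripper_force: 0.0
```

```bash
python3 - <<'E'
from h import *
P=viewer.camera_params('wrist'); im=snap('wrist','w7.png')
K=P['camera_matrix']; C=R.from_rotvec(P['orientation']).inv()
def proj(p):
    d=C.apply(np.array(p)-P['xyz']);th=np.arctan2(np.hypot(d[0],d[1]),-d[2]);a=np.array([d[0],-d[1]])/np.hypot(*d[:2])
    return K[:2,2]+a*th*K[0,0]
q=proj([.5185,-.0715,.131]);print(q,lid(im,P,q),arm.get_state()['eef_pos'])
x,y=np.clip(np.round(q).astype(int),[70,50],[569,429])
cv2.imwrite('pics/c7.png',cv2.resize(im[y-50:y+55,x-70:x+70],(800,600),interpolation=2)[...,::-1]);print(x-70,y-50)
E
```

```text
[173.45504659  71.0242512 ] (array([ 0.52050043, -0.06884931]), np.float64(0.03025925734722484)) [0.6273902  0.05018857 0.24356676]
103 21
```

View pics/c7.png

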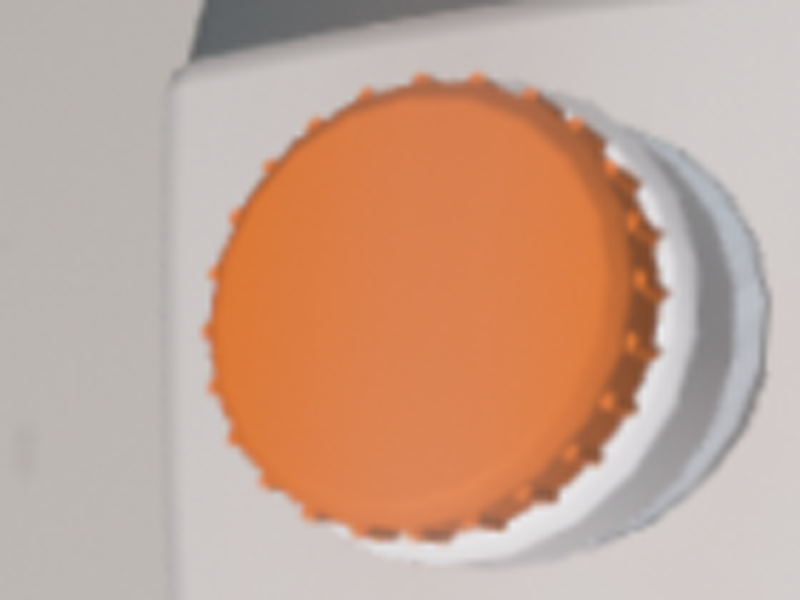

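```bash
cat >> h.py <<'E'
from scipy.optimize import least_squares
def fit(px,z,r,P):
    q=np.array([fz(u,v,z,P) for u,v in px]);f=least_squares(lambda c:np.hypot(*(q-c).T)-r,q.mean(0));return f.x.round(4),(f.fun*1e3).round(1)
E
python3 - <<'E'
from h import *
P=viewer.camera_params('wrist')
cr=lambda L:np.array(L)/(800/140,600/105)+(103,21)-.5
print('pan',fit(cr([(650,130),(700,165),(740,215),(768,290),(768,345),(745,415),(700,475),(640,525),(590,548)]),.075,.034,P))
teeth=cr([(475,75),(420,75),(365,92),(315,120),(268,163),(232,213),(210,270),(205,330),(210,388),(230,437),(265,485),(308,520)])
for z in(.131,.127): print('lid',z,fit(teeth,z,.031,P),circ(np.array([fz(u,v,z,P) for u,v in teeth])))
# belly silhouette, camera side: generator tangent; lower edge ~z .090
print('belly',fit(cr([(690,250),(695,300),(693,340),(680,395),(650,445),(600,500),(550,535)]),.090,.034,P),fit(cr([(690,250),(695,300),(693,340),(680,395),(650,445),(600,500),(550,535)]),.094,.034,P))
# overhead w1 teeth height test
E
```

```text
pan (array([ 0.5166, -0.0721]), array([ 0.3, -0.3, -0.4,  0.3,  0.4,  0.1, -0.5, -0.2,  0.2]))
lid 0.131 (array([ 0.5203, -0.0699]), array([-0.5, -0.2, -0.3, -0.1,  0.1,  0.5,  0.5, -0.1,  0. , -0.4, -0.5,
       -0.3])) (array([ 0.52007399, -0.07072694]), np.float64(0.030335386406547597))
lid 0.127 (array([ 0.5196, -0.0722]), array([-0.2, -0. , -0.2, -0.1, -0. ,  0.3,  0.4, -0.2, -0. , -0.3, -0.3,
        0.1])) (array([ 0.51952212, -0.07247973]), np.float64(0.03081027085838966))
belly (array([ 0.5177, -0.0789]), array([ 0. , -0.1,  0. ,  0.3, -0.2, -0.2,  0.2])) (array([ 0.5181, -0.0778]), array([-0. , -0.1,  0. ,  0.3, -0.1, -0.2,  0.1]))
```

```bash
python3 - <<'E'
from h import *
go([.591,.05,.20],180)
E
```

```text
t 10.55 at [0.6274 0.0502 0.2436] xdir -172.4 tool z [-0.002 -0.001 -1.   ] w 0.353
shift [0.24  0.031 0.291] turn [-0.    -0.001  0.066]
```

Call:
send_rows:
  targets: [-0.3, 0.1, 0, 0.1, 0, 0, 0.06, -0.3, 0.2, 0.02, 0.2, 0, 0, 0.066, -0.3, 0.24, 0.03, 0.29, 0, 0, 0.066, -0.3, 0.24, 0.03, 0.29, 0, 0, 0.066, -0.3, 0.24, 0.03, 0.29, 0, 0, 0.066]

```text
t: 11.18
eef_pos: [0.5924, 0.0506, 0.2017]
tcp_rot: [-0.001, 3.141, 0.0]
contact_force: [-0.2, -0.4, -0.3]
width: 0.347
gripper_force: 0.0
```

```bash
cat >> h.py <<'E'
def proj(p,P):
    K=P['camera_matrix'];d=R.from_rotvec(P['orientation']).inv().apply(np.array(p)-P['xyz'])
    th=np.arctan2(np.hypot(d[0],d[1]),-d[2]);return K[:2,2]+np.array([d[0],-d[1]])/np.hypot(*d[:2])*th*K[0,0]
E
python3 - <<'E'
from h import *
P=viewer.camera_params('wrist'); im=snap('wrist','w8.png')
q=proj([.518,-.072,.1],P);print(q,P['xyz'])
x,y=np.clip(np.round(q).astype(int),[80,60],[559,419])
cv2.imwrite('pics/c8.png',cv2.resize(im[y-60:y+60,x-80:x+80],(800,600),interpolation=2)[...,::-1]);print(x-80,y-60)
E
```

```text
[148.46104323 140.63400194] [0.51922036 0.05110632 0.34446157]
68 81
```

View pics/c8.png

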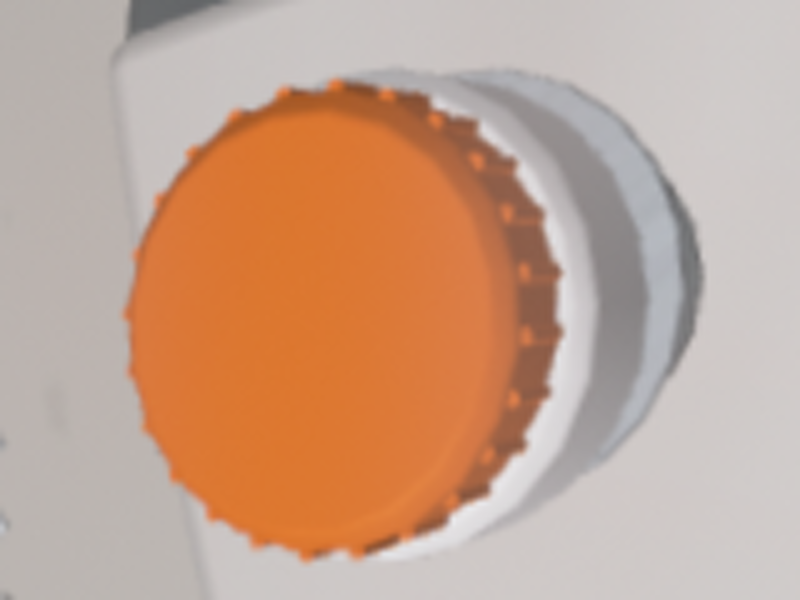

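```bash
python3 - <<'E'
from h import *
P=viewer.camera_params('wrist')
cr=lambda L:np.array(L)/5+(68,81)-.5
print('pan',fit(cr([(455,73),(500,70),(560,88),(610,125),(650,170),(675,220),(685,280),(675,335),(645,400),(610,455)]),.075,.034,P))
t=cr([(335,83),(285,92),(235,113),(190,153),(157,203),(137,255),(127,315),(130,372),(147,428),(175,475),(210,517),(255,545),(305,555)])
for z in(.131,.127): print('lid',z,fit(t,z,.031,P),circ(np.array([fz(u,v,z,P) for u,v in t])))
go([.594,-.064,.18],187.6)
# belly colour profile: pan mask by saturation for later automatic use
im=cv2.cvtColor(cv2.imread('pics/w8.png'),cv2.COLOR_BGR2RGB)
for p in((560,110),(650,220),(620,250),(580,300),(720,150),(690,300)):
    u,v=cr([p])[0]; print(p,im[int(v+.5),int(u+.5)])
E
```

```text
pan (array([ 0.5176, -0.0721]), array([ 0.3,  0.2, -0.3, -0.8, -0.2,  0.5,  0.8,  0.1, -0.8,  0.1]))
lid 0.131 (array([ 0.5201, -0.0681]), array([-0.8, -0.8, -0.2, -0.1,  0. ,  0.1,  0.3,  0.4,  0.1, -0.3, -0.1,
       -0.4, -1.2])) (array([ 0.51992059, -0.06934291]), np.float64(0.030039291892588887))
lid 0.127 (array([ 0.52  , -0.0711]), array([-0.3, -0.4, -0. , -0. , -0.1, -0. ,  0.2,  0.2,  0. , -0.3,  0.1,
       -0. , -0.6])) (array([ 0.51993191, -0.07160145]), np.float64(0.030601818315465355))
t 11.225 at [0.5925 0.0507 0.2019] xdir -180.0 tool z [ 0.001  0.    -1.   ] w 0.352
shift [-0.009 -0.765  0.146] turn [ 0.     0.001 -0.066]
(560, 110) [173 173 178]
(650, 220) [179 182 188]
(620, 250) [137 133 134]
(580, 300) [204 199 201]
(720, 150) [208 203 201]
(690, 300) [123 122 123]
```

Call:
send_rows:
  targets: [-0.3, 0, -0.2, 0, 0, 0, -0.06, -0.3, -0.01, -0.4, 0.05, 0, 0, -0.066, -0.3, -0.01, -0.6, 0.1, 0, 0, -0.066, -0.3, -0.01, -0.76, 0.14, 0, 0, -0.066, -0.3, -0.01, -0.76, 0.14, 0, 0, -0.066]

```text
t: 11.85
eef_pos: [0.5936, -0.0658, 0.18]
tcp_rot: [0.202, -3.135, 0.001]
contact_force: [-0.6, 0.3, -0.5]
width: 0.352
gripper_force: 0.0
```

```bash
python3 - <<'E'
from h import *
go([.594,-.0625,.072],187.6)
E
```

```text
t 11.85 at [ 0.5936 -0.0658  0.18  ] xdir -172.6 tool z [-0. -0. -1.] w 0.352
shift [-0.006  0.022  0.72 ] turn [-0.    -0.    -0.002]
```

Call:
send_rows:
  targets: [-0.3, -0.006, 0.02, 0.2, 0, 0, -0.002, -0.3, -0.006, 0.02, 0.4, 0, 0, -0.002, -0.3, -0.006, 0.02, 0.6, 0, 0, -0.002, -0.3, -0.006, 0.02, 0.72, 0, 0, -0.002, -0.3, -0.006, 0.02, 0.72, 0, 0, -0.002]

```text
t: 12.48
eef_pos: [0.5934, -0.0588, 0.0716]
tcp_rot: [0.217, -3.132, -0.002]
contact_force: [0.6, 0.0, 0.4]
width: 0.352
gripper_force: 0.0
```

```bash
python3 - <<'E'
from h import *
go([.563,-.0666,.072],187.6);go([.558,-.0672,.072],187.6)
P=viewer.camera_params('wrist'); im=viewer.get_image('wrist')
h=cv2.cvtColor(im,cv2.COLOR_RGB2HSV);print(lid(im,P,(320,180)))
E
```

```text
t 12.475 at [ 0.5934 -0.0588  0.0716] xdir -172.1 tool z [-0.002  0.001 -1.   ] w 0.352
shift [ 0.208 -0.023 -0.002] turn [ 0.001 -0.001  0.003]
t 12.475 at [ 0.5934 -0.0588  0.0716] xdir -172.1 tool z [-0.002  0.001 -1.   ] w 0.352
shift [ 0.241 -0.023 -0.002] turn [ 0.001 -0.001  0.003]
(array([ 0.51992748, -0.07151181]), np.float64(0.029603364122160136))
```

Call:
send_rows:
  targets: [-0.3, 0.05, -0.02, 0, 0, 0, 0, -0.3, 0.1, -0.02, 0, 0, 0, 0, -0.3, 0.15, -0.02, 0, 0, 0, 0, -0.3, 0.19, -0.02, 0, 0, 0, 0, -0.3, 0.19, -0.02, 0, 0, 0, 0]

```text
t: 13.15
eef_pos: [0.5655, -0.0672, 0.0724]
tcp_rot: [0.215, -3.134, 0.001]
contact_force: [-0.0, 0.7, 0.6]
width: 0.348
gripper_force: 0.0
```

```bash
python3 - <<'E'
from h import *
go([.558,-.0672,.072],187.6)
E
```

```text
t 13.15 at [ 0.5655 -0.0672  0.0724] xdir -172.2 tool z [-0.    -0.001 -1.   ] w 0.348
shift [0.05  0.007 0.003] turn [-0.    -0.     0.002]
```

Call:
send_rows:
  targets: [-0.3, 0.015, 0.003, 0, 0, 0, 0, -0.3, 0.028, 0.006, 0, 0, 0, 0, -0.3, 0.036, 0.006, 0, 0, 0, 0, -0.3, 0.044, 0.006, 0, 0, 0, 0, -0.3, 0.05, 0.006, 0, 0, 0, 0]

```text
t: 13.78
eef_pos: [0.5597, -0.0669, 0.073]
tcp_rot: [-0.215, 3.131, -0.0]
contact_force: [2.7, 0.4, 1.3]
width: 0.354
gripper_force: 1.3
```

Call:
send_rows:
  targets: [-0.3, 0, 0, 0, 0, 0, 0, -0.3, 0, 0, 0, 0, 0, 0, -0.3, 0, 0, 0, 0, 0, 0, -0.3, 0, 0, 0, 0, 0, 0, -0.3, 0, 0, 0, 0, 0, 0]

```text
t: 14.4
eef_pos: [0.5586, -0.067, 0.0724]
tcp_rot: [-0.215, 3.134, -0.0]
contact_force: [3.5, -0.5, 1.2]
width: 0.35
gripper_force: 1.5
```

```bash
python3 - <<'E'
from h import *
go([.558,-.0672,.072],187.6)
P=viewer.camera_params('wrist'); im=viewer.get_image('wrist')
print(lid(im,P,(320,180)))
E
```

```text
t 14.4 at [ 0.5586 -0.067   0.0724] xdir -172.1 tool z [ 0. -0. -1.] w 0.35
shift [ 0.004 -0.001  0.003] turn [-0.     0.     0.002]
(array([ 0.51646096, -0.07207294]), np.float64(0.029679158713755847))
```

Call:
send_rows:
  targets: [-0.3, 0.003, 0, 0, 0, 0, 0, -0.3, 0.005, 0, 0, 0, 0, 0, -0.3, 0.005, 0, 0, 0, 0, 0, -0.3, 0.005, 0, 0, 0, 0, 0, -0.3, 0.005, 0, 0, 0, 0, 0]

```text
t: 15.08
eef_pos: [0.5577, -0.0671, 0.0723]
tcp_rot: [0.215, -3.134, 0.0]
contact_force: [3.4, -0.3, 1.4]
width: 0.348
gripper_force: 1.5
```

Call:
send_rows:
  targets: [-0.3, -0.02, 0, 0, 0, 0, 0, -0.3, -0.06, 0, 0, 0, 0, 0, -0.3, -0.12, 0, 0, 0, 0, 0, -0.3, -0.2, 0, 0, 0, 0, 0, -0.3, -0.24, 0, 0, 0, 0, 0]

```text
t: 15.7
eef_pos: [0.5943, -0.0618, 0.0722]
tcp_rot: [-0.216, 3.134, 0.001]
contact_force: [0.1, 0.0, -0.2]
width: 0.352
gripper_force: 0.0
```

Call:
send_rows:
  targets: [-0.3, 0, 0, -0.2, 0, 0, 0, -0.3, 0, 0, -0.5, 0, 0, 0, -0.3, 0, 0.2, -0.85, 0, 0, 0, -0.3, 0, 0.5, -0.87, 0, 0, 0, -0.3, 0, 0.75, -0.87, 0, 0, 0]

```text
t: 16.32
eef_pos: [0.5784, 0.0512, 0.2042]
tcp_rot: [-0.216, 3.132, -0.0]
contact_force: [1.0, -0.7, -0.6]
width: 0.351
gripper_force: 0.0
```

```bash
python3 - <<'E'
from h import *
go([.592,.0506,.2017],180)
E
```

```text
t 16.325 at [0.5784 0.0512 0.2042] xdir -172.1 tool z [ 0.002 -0.    -1.   ] w 0.351
shift [-0.089 -0.017  0.017] turn [-0.     0.001  0.069]
```

Call:
send_rows:
  targets: [-0.3, -0.04, -0.01, 0.02, 0, 0, 0.06, -0.3, -0.09, -0.02, 0.02, 0, 0, 0.069, -0.3, -0.09, -0.02, 0.02, 0, 0, 0.069, -0.3, -0.09, -0.02, 0.02, 0, 0, 0.069, -0.3, -0.09, -0.02, 0.02, 0, 0, 0.069]

```text
t: 16.95
eef_pos: [0.5917, 0.0478, 0.1998]
tcp_rot: [-0.001, -3.141, 0.0]
contact_force: [0.1, -0.5, 0.2]
width: 0.349
gripper_force: 0.0
```

```bash
cat > chk.py <<'E'
from h import *
def check(im,P,z=.127):
    cam=np.array(P['xyz'])[:2];c0=np.array([.518,-.072]);away=(c0-cam)/np.hypot(*(c0-cam))
    h=cv2.cvtColor(im,cv2.COLOR_RGB2HSV);m=cv2.inRange(h,(3,150,100),(20,255,255))
    q=proj([*c0,.131],P);cs,_=cv2.findContours(m,0,cv2.CHAIN_APPROX_NONE)
    c=min([c for c in cs if cv2.contourArea(c)>800],key=lambda c:np.hypot(*(c[:,0].mean(0)-q)))
    hp=cv2.convexHull(c)[:,0]; w=np.array([fz(u,v,z,P) for u,v in hp]);hp=hp[(w-w.mean(0))@away>0]
    print('lid',fit(hp,z,.031,P)[0],circ(np.array([fz(u,v,z,P) for u,v in hp])))
    # pan: scan each image ray outward in the pan plane, bluish-to-white change
    pts=[]
    ang0=np.arctan2(*(-away)[::-1])
    f=cv2.GaussianBlur(im,(3,3),0).astype(float)
    for a in ang0+np.radians(np.arange(-100,101,4)):
        rs=np.arange(.026,.042,.0003);b=[]
        for r in rs:
            u,v=proj([*(np.array([.5173,-.072])+r*np.array([np.cos(a),np.sin(a)])),.075],P)
            b.append(cv2.getRectSubPix(f.astype(np.float32),(1,1),(float(u),float(v)))[0,0])
        b=np.array(b);bl=b[:,2]-b[:,0]; ok=(bl>3)&(b[:,0]>140)
        if ok.sum()>3:
            i=np.where(ok)[0].max(); pts.append((np.degrees(a-ang0),rs[i]*1e3,ok.sum()*.3,a))
    pts=np.array(pts)
    if len(pts)>4:
        p=np.array([.5173,-.072])+pts[:,1:2]/1e3*np.c_[np.cos(pts[:,3]),np.sin(pts[:,3])]
        e=least_squares(lambda c:np.hypot(*(p-c).T)-.034,p.mean(0),loss='soft_l1',f_scale=.0005)
        print('pan',e.x.round(4),(np.abs(e.fun)*1e3).mean().round(2),'(free)',circ(p))
        for r in pts[::2]: print('%.0f deg edge %.1f vis %.1f'%tuple(r[:3]),end=' | ')
E
python3 - <<'E'
from chk import *
import copy
P=viewer.camera_params('wrist'); im=snap('wrist','w9.png'); print(P['xyz'],arm.get_state()['eef_pos'])
check(im,P)
print('\nOLD'); Q=copy.deepcopy(P);Q['xyz']=np.array([0.51922036,0.05110632,0.34446157])
check(cv2.cvtColor(cv2.imread('pics/w8.png'),cv2.COLOR_BGR2RGB),Q)
E
```

```text
[0.51871828 0.04845974 0.34256673] [0.59169654 0.04785766 0.19978815]
lid [ 0.5172 -0.0712] (array([ 0.51715122, -0.07182059]), np.float64(0.030483513654780647))
pan [ 0.5169 -0.0722] 0.3 (free) (array([ 0.51707065, -0.07042434]), np.float64(0.03246975295870894))
-64 deg edge 32.9 vis 1.2 | -56 deg edge 33.5 vis 3.0 | -48 deg edge 33.2 vis 3.0 | -40 deg edge 33.5 vis 3.9 | -32 deg edge 33.5 vis 4.5 | -24 deg edge 33.8 vis 5.1 | -16 deg edge 33.8 vis 5.4 | -8 deg edge 34.1 vis 6.0 | 0 deg edge 34.1 vis 6.0 | 8 deg edge 33.8 vis 6.0 | 16 deg edge 34.1 vis 5.7 | 24 deg edge 34.1 vis 5.4 | 32 deg edge 34.1 vis 5.1 | 40 deg edge 33.8 vis 3.9 | 48 deg edge 33.8 vis 3.0 | 56 deg edge 33.2 vis 1.5 | 
OLD
lid [ 0.5194 -0.0711] (array([ 0.51943151, -0.07169381]), np.float64(0.030498577499183294))
pan [ 0.5172 -0.0721] 0.34 (free) (array([ 0.51654129, -0.07016299]), np.float64(0.032264398515436575))
-44 deg edge 32.9 vis 1.8 | -36 deg edge 33.5 vis 3.0 | -28 deg edge 33.2 vis 3.3 | -20 deg edge 33.8 vis 4.8 | -12 deg edge 33.8 vis 5.1 | -4 deg edge 34.4 vis 6.0 | 4 deg edge 33.8 vis 6.0 | 12 deg edge 34.4 vis 6.6 | 20 deg edge 34.1 vis 6.0 | 28 deg edge 34.4 vis 6.3 | 36 deg edge 34.1 vis 5.4 | 44 deg edge 34.1 vis 5.1 | 52 deg edge 33.8 vis 4.2 | 60 deg edge 33.8 vis 3.3 | 68 deg edge 33.5 vis 2.4 | 76 deg edge 33.5 vis 1.5 |
```

Along x the exposed crescent of pan is now symmetric, to within a few tenths of a millimetre. Next I'll check y the same way from the +x side.

Call:
send_rows:
  targets: [-0.3, -0.1, -0.2, 0, 0, 0, 0, -0.3, -0.25, -0.4, 0, 0, 0, 0, -0.3, -0.35, -0.6, 0, 0, 0, 0, -0.3, -0.47, -0.8, 0, 0, 0, 0, -0.3, -0.47, -0.8, 0, 0, 0, 0]

```text
t: 17.62
eef_pos: [0.6628, -0.0764, 0.199]
tcp_rot: [-0.01, -3.141, 0.002]
contact_force: [-0.1, 0.5, 0.0]
width: 0.348
gripper_force: 0.0
```

```bash
python3 - <<'E'
from chk import *
P=viewer.camera_params('wrist'); im=snap('wrist','w10.png'); print(P['xyz'],arm.get_state()['eef_pos'],proj([.552,-.072,.075],P))
check(im,P)
E
```

```text
[ 0.58985112 -0.07518303  0.34180382] [ 0.66219993 -0.07363532  0.1992218 ] [328.8540986   82.49104456]
lid [ 0.5183 -0.072 ] (array([ 0.51856553, -0.07193473]), np.float64(0.03018721671420775))
pan [ 0.5167 -0.0717] 0.2 (free) (array([ 0.51819819, -0.07164772]), np.float64(0.03272613232259806))
-48 deg edge 33.2 vis 1.5 | -40 deg edge 32.9 vis 2.1 | -32 deg edge 33.5 vis 2.7 | -24 deg edge 33.2 vis 2.7 | -16 deg edge 33.8 vis 3.6 | -8 deg edge 33.5 vis 3.6 | 0 deg edge 33.8 vis 3.9 | 8 deg edge 33.5 vis 3.3 | 16 deg edge 33.5 vis 3.3 | 24 deg edge 33.5 vis 3.0 | 32 deg edge 33.8 vis 3.3 | 40 deg edge 33.8 vis 2.7 | 48 deg edge 33.5 vis 1.8 | 56 deg edge 33.5 vis 1.5 |
```

```bash
python3 -c "
from h import *
print(arm.get_state()['contact_force']);print(arm.finish_job())"
```

```text
[-0.10434921  0.74711433  0.49761096]
the job is handed in; nothing more can be done
None
```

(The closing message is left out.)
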